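# Fetch the brass set-up block from under a sliding cover

### The job

Slide the red cover plate along the dark wooden box onto the box's plain end, without lifting it off the box, so that all three pockets are open. Then take the brass block out of its pocket and stand it upright in the round steel dish; leave the cover lying flat on the plain end and let go of everything.

Things in the scene. Friction and masses are not known exactly. Their poses are not given: they have to be found in the camera images.
- box: Dark wooden box, fixed, 150 (x) by 336 (y) by 36 mm high; origin: centre of its underside. Its +y half has 3 open pockets centred at y = 30, 84, 138 mm, each 138 (x) by 48 (y) by 30 mm deep, floor 6 mm above the underside, walls 6 mm. Its -y half is a plain solid top where the cover fits (centred at y = -84 mm). The pockets hold a brass, a blue and a white block of one size, in any order.
- cover_grip (a point): On the loose red cover plate, 150 (x) by 168 (y) by 8 mm, 0.2 kg, lying on the box with no rails, at first over the pockets. At its middle stands a black grip bar, 50 mm along x, 16 mm thick along y, 34 mm tall above the plate. The point: plate's centre, 20 mm above its upper face, 64 mm above the box's underside. z up, y along the plate and box.
- brass_center (a point): Centre of the loose brass block, 18 (x) by 28 (y) by 24 mm high, 0.1 kg, standing on the floor of one pocket, hidden under the cover at first. Its x axis lies nearly along the box's x; its top is 6 mm below the box's rim; z is up when it stands upright.
- dish_floor (a point): Centre of the inner floor of the round open steel dish, fixed on the bench; floor 4 mm above the bench and about 104 mm across, rim 124 mm across and 16 mm above the bench.
Not all that is in view belongs to the job. Leave any purple look-alike of the part that bears cover_grip alone. Of the things that look like the part that bears dish_floor, the smaller one is meant.

How it is judged:
By the outcome, as a careful person would: the job done as asked, in the order asked, and still so for the second after the job is handed in, with the robot touching nothing.
It also fails if it takes over 54 s, if anything falls off the work surface, if the arm or the gripper's body presses on something with over 40 N, if the wrist force passes 120 N, or if a joint passes its speed limit or range.

### The arm

A 7-joint arm with a two-finger parallel gripper is mounted at the origin on the work surface. World frame = base frame: x ahead of the robot, y to its left, z up, the work surface at z = 0. Lengths are in m, angles in rad, forces in N, time in s.
With the tool pointing down it reaches from about 0.4 to 0.875 m from the base axis. Payload 19.3 kg.
Tool frame: the origin (TCP) lies on the centre line of the jaws, within the pads' length; the fingertips stand 14 mm ahead of it and the grasp point (between the pads) lies 5 mm behind it; y points along the fingers, x is the direction in which the jaws open and shut, and the axes are right-handed (so a half turn about y gives the same grasp; the last joint's range is limited). The gripper opens to 85 mm and grips with 20 to 120 N. Pads are 22 mm wide; open, the fingers measure 114 mm over their backs; the gripper's body (76 mm by 85 mm) begins 54 mm behind the grasp point. The pads swing forward as they close: fully open they stand 13 mm farther back than shut.
Start: joints at [-1.203, 0.521, -0.036, 1.599, 0.021, 1.021, -0.113], TCP at [0.265, 0.566, 0.245] pointing down, gripper open.
Joint ranges: [-2.91, 2.91], [-0.3, 2.13], [-1.5, 1.42], [0.17, 2.43], [-1.26, 4.41], [0.16, 1.93], [-2.52, 2.52]. Speed limits (rad/s): [1.89, 1.89, 2.39, 2.39, 3.01, 3.01, 3.01].

### API

Orientations are given as [roll, pitch, yaw] about the fixed x, y, z axes, in that order (R = Rz(yaw) Ry(pitch) Rx(roll)).
In Python, from workcell import monitor, grab_frame, workorder gives the robot as it stands.
- The arm moves only by the tool drive_tool, never from a script. Its argument "steps" is one flat list of numbers, 5 for each row, row after row: the finger opening in mm, from 0 to 85.4, then the shift along the world's x, y, z in mm, then the turn about the world's z in degrees. In form: [fingers, tx, ty, tz, twist, fingers, tx, ty, tz, twist, ...]. A call has exactly 5 rows; each row shifts and turns the commanded pose from where the row before left it; what a row does not reach is not made up. A row lasts 1/12 s, in which the tool goes at most 41.7 mm and 7.16 degrees, less where a joint would pass 70% of its speed; a pose out of reach is approached as far as the arm can. A call is refused whole if a number of a shift passes 41.7 or a number of a turn 7.16, either way. A call with a gripper value outside its range is refused whole. The fingers move at their own pace and stop on an object; "grip_force" is the grip in N (left out, the last holds). Time passes only in rows, so rows that do not move let the fingers close, or fill a call up. It gives the time, the measured TCP pose, the force and the opening at its end, in the units of the state.
- monitor.observe(): the state, without advancing time (a new reading comes with each control period).
- grab_frame(name): name is "scene" or "side" or "wrist"; returns a dict with "frame" (480x640x3 uint8, red, green, blue), "vertical_fov" (degrees; the focal length in pixels is half the picture's height over the tangent of half this angle, whatever the lens; pixels are square), "cx", "cy" (the principal point, pixels), "k1" (the pictures are not rectified: a ray, as slopes to the right and down, at radius r is drawn at 1 + k1 r^2 times it, then the intrinsics apply), "xyz" and "orientation" of the camera in the world. Camera axes: x right, y down, z forward; pixel columns grow to the right and rows downward; lengths in m; the calibration is good to about 2 mm. A picture is of the moment at which its call begins. There is no depth.
- workorder.job_done(): hands the job in, once; it reports no verdict.
The state is a dict: "clock": time; "qpos": joint angles; "qd": joint speeds; "joint_efforts": joint torques, N m; "position": TCP position; "tool_rot": TCP orientation; "force": force on the tool from outside, world axes, zero at the start; "moment": the same for the moment, N m; "grip_width": finger opening in m.
Only numpy, scipy, OpenCV 4.12 (cv2) and the standard library are available. Lean on these libraries where they do the work, as an engineer would, in place of code of your own. Each camera call takes 0.05 s, during which the arm holds its last target. There are 200 camera calls.

## Working session

There is one attempt and no reset: what is moved stays moved. The work goes in short steps, Python scripts to look and compute and a tool call to move; the robot and the scene stay as the last step left them, time stands still between calls to the robot, and variables do not carry over. Pictures are saved under pics/ and viewed, about 8 in all and at most 12, crops included, and the job is handed in when it is done.

Besides the shell and the picture viewer there is one more tool, called after "Emit:" as name(argument=value, ...) on one line, values as JSON. drive_tool: Moves the arm, as the interface text tells. Its arguments: {"type":"object","properties":{"steps":{"type":"array"},"grip_force":{"type":"number"}},"required":["steps"]}

```bash
mkdir -p pics; ls; cat > h.py <<'E'
import numpy as np, cv2, json
from scipy.spatial.transform import Rotation as R
from workcell import monitor, grab_frame, workorder
def snap(name, fn):
    f=grab_frame(name); cv2.imwrite(f'pics/{fn}.png', f['frame'][:,:,::-1])
    np.save(f'pics/{fn}.npy', f, allow_pickle=True); return f
def load(fn): return np.load(f'pics/{fn}.npy',allow_pickle=True).item()
def cam(f):
    fl=240/np.tan(np.radians(f['vertical_fov'])/2)
    o=np.array(f['orientation'],float)
    Rm=o if o.shape==(3,3) else R.from_euler('xyz',o).as_matrix()
    return fl,Rm,np.array(f['xyz'],float)
def plane(f,uv,z):
    fl,Rm,c=cam(f); uv=np.atleast_2d(np.array(uv,float))
    d=(uv-[f['cx'],f['cy']])/fl; s=d.copy()
    for _ in range(30): s=d/(1+f['k1']*(s**2).sum(1,keepdims=True))
    r=np.c_[s,np.ones(len(s))]@Rm.T
    return c+r*((z-c[2])/r[:,2:3])
def proj(f,P):
    fl,Rm,c=cam(f); q=(np.atleast_2d(P)-c)@Rm; s=q[:,:2]/q[:,2:]
    return s*(1+f['k1']*(s**2).sum(1,keepdims=True))*fl+[f['cx'],f['cy']]
E
python3 - <<'E'
from h import *
print(monitor.observe())
fs=[snap(n,n+'0') for n in ('scene','side','wrist')]
for f in fs: print({k:v for k,v in f.items() if k!='frame'})
E
```

```text
pics
{'clock': 0.0, 'qpos': array([-1.20319497,  0.52202957, -0.03630285,  1.59997224,  0.0212007 ,
        1.02109449, -0.11278447]), 'qd': array([ 4.31867621e-04, -8.73558863e-04, -2.00759859e-03,  1.61078762e-03,
       -3.00486865e-05,  8.24452424e-04,  3.14390864e-04]), 'joint_efforts': array([-1.68447018e-04, -9.27097464e+01,  1.98014729e+00, -3.69941103e+01,
        1.80294999e-02,  8.02447874e-03, -4.51837445e-05]), 'position': array([0.26488326, 0.56575709, 0.24472911]), 'tool_rot': array([-1.57088796e+00,  1.11497005e-03,  1.13297890e+00]), 'force': array([-0.53210397,  0.46497682,  0.29211644]), 'moment': array([ 0.00695459,  0.02668185, -0.03450077]), 'grip_width': 0.08551599101753357}
{'vertical_fov': 46.92418946570447, 'cx': 330.0847308778867, 'cy': 232.4953641353472, 'k1': -0.03121731775098109, 'xyz': array([0.89518521, 0.13209974, 0.98863983]), 'orientation': array([-2.59542809,  0.00403352,  1.8664655 ])}
{'vertical_fov': 51.9003027817613, 'cx': 321.022394175991, 'cy': 242.2623125426467, 'k1': -0.029383823675875168, 'xyz': array([ 0.21752699, -0.7970201 ,  0.83235555]), 'orientation': array([-2.35901381, -0.01729408, -0.17238674])}
{'vertical_fov': 71.88521879924761, 'cx': 323.3985057388877, 'cy': 241.20883851586296, 'k1': -0.02647975693604261, 'xyz': array([0.19864247, 0.5969235 , 0.37327778]), 'orientation': array([2.84881090e+00, 1.25567614e-03, 1.13386196e+00])}
```

View images.

View pics/scene0.png

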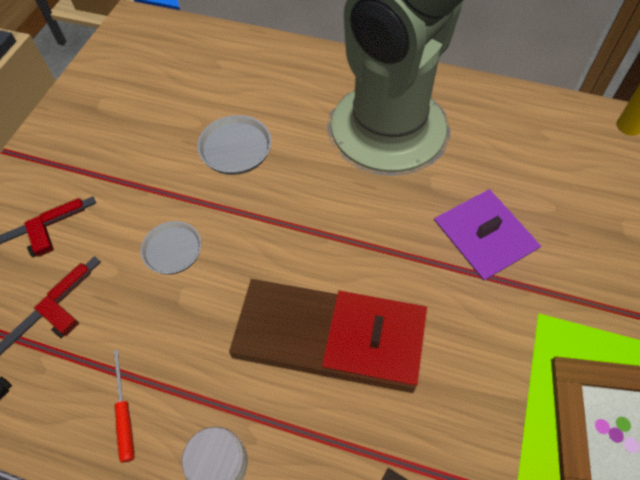

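View pics/side0.png

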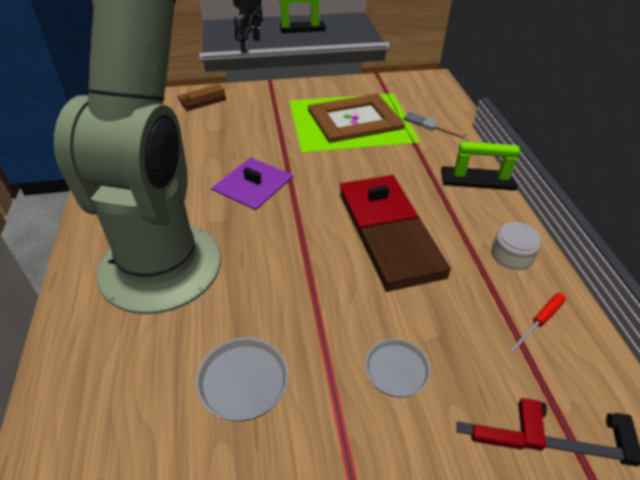

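```bash
cat > m.py <<'E'
from h import *
def big(m,near=None):
    cs,_=cv2.findContours(m.astype(np.uint8),cv2.RETR_EXTERNAL,cv2.CHAIN_APPROX_NONE)
    cs=[c for c in cs if cv2.contourArea(c)>150]
    if near is not None: return [c for c in cs if cv2.pointPolygonTest(c,near,False)>=0][0]
    return max(cs,key=cv2.contourArea)
def red(f,fn,near):
    im=f['frame'].astype(int); r,g,b=im[...,0],im[...,1],im[...,2]
    return big((r>110)&(g<50)&(b<50)&(r>3*g),None)
E
python3 - <<'E'
from m import *
for fn,nd,nb in (('scene0',(171,248),(275,320)),('side0',(398,370),(400,250))):
    f=load(fn); im=f['frame']; I=im.astype(int); r,g,b=I[...,0],I[...,1],I[...,2]
    m=((r>100)&(r>3.5*g)&(r>3.5*b)); m[:, :]=m
    c=big(cv2.morphologyEx(m.astype(np.uint8),cv2.MORPH_CLOSE,np.ones((9,9))))
    h=cv2.convexHull(c)
    q=cv2.approxPolyDP(h,5,True)[:,0]
    print(fn,'red',cv2.contourArea(c),q.tolist()); P=plane(f,q,.044); print(P.round(4)[:,:2].tolist(),P.mean(0))
    rc=plane(f,h[:,0],.044)[:,:2].astype(np.float32); print('rect',cv2.minAreaRect(rc))
    print('pix box',im[nb[1],nb[0]],'dish',im[nd[1],nd[0]])
    hsv=cv2.cvtColor(im,cv2.COLOR_RGB2HSV)
    d=(hsv[...,1]<70)&(I.sum(2)>240)
    c=big(d,nd); h=cv2.convexHull(c)
    P=plane(f,h[:,0],.016)[:,:2]; print('dish',cv2.fitEllipse(P.astype(np.float32)*1000))
    dk=(I.sum(2)<220)&(r>b)|m
    c=big(cv2.morphologyEx(dk.astype(np.uint8),cv2.MORPH_CLOSE,np.ones((5,5))),nb); h=cv2.convexHull(c)
    q=cv2.approxPolyDP(h,4,True)[:,0]; print('box',q.tolist(),plane(f,q,.036)[:,:2].round(4).tolist())
E
```

```text
scene0 red 7036.5 [[339, 292], [425, 307], [415, 384], [322, 365]]
[[0.4672, 0.0152], [0.4505, 0.1761], [0.5961, 0.1895], [0.6104, 0.0266]] [0.53105195 0.10185727 0.044     ]
rect ((0.5314387679100037, 0.1016763374209404), (0.14824800193309784, 0.16596879065036774), 5.385811805725098)
pix box [81 50 29] dish [146 148 153]
dish ((456.1553955078125, -345.02362060546875), (122.8032455444336, 125.1280517578125), 149.41519165039062)
box [[251, 280], [425, 307], [413, 391], [232, 357]] [[0.4883, -0.1545], [0.4467, 0.1765], [0.6065, 0.1893], [0.6407, -0.1318]]
side0 red 2420.0 [[393, 176], [416, 215], [360, 225], [341, 184]]
[[0.5935, 0.1848], [0.6066, 0.0287], [0.4654, 0.0151], [0.452, 0.1723]] [0.52940295 0.10024314 0.044     ]
rect ((0.5285632014274597, 0.10039915889501572), (0.14594976603984833, 0.1638120859861374), 5.4240193367004395)
pix box [68 40 23] dish [137 140 147]
dish ((455.97808837890625, -344.49749755859375), (123.0751724243164, 124.84504699707031), 149.738037109375)
box [[340, 184], [393, 176], [447, 263], [447, 277], [386, 291], [340, 196]] [[0.4519, 0.1825], [0.5973, 0.1948], [0.6302, -0.1255], [0.616, -0.1644], [0.4761, -0.181], [0.4423, 0.1352]]
```

```bash
python3 - <<'E'
from h import *
a=load('scene0')['frame'][265:400,215:445]; b=load('side0')['frame'][165:300,325:465]
a=cv2.resize(a,None,fx=2.2,fy=2.2,interpolation=3); b=cv2.resize(b,(280,a.shape[0]),interpolation=3)
cv2.imwrite('pics/crop0.png',np.hstack([a,b])[:,:,::-1]); print(np.hstack([a,b]).shape)
E
```

```text
(297, 786, 3)
```

View pics/crop0.png

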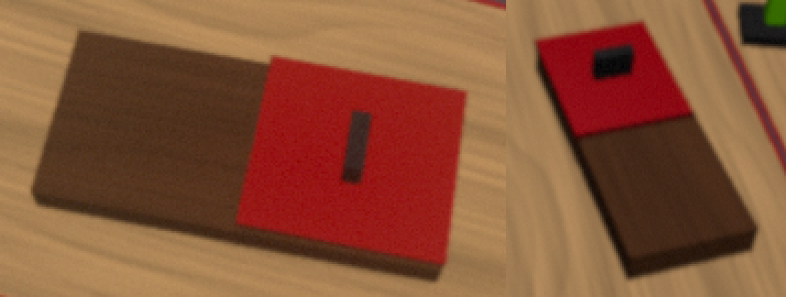

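```bash
python3 - <<'E'
from h import *
s=load('scene0');d=load('side0')
print('side z0',plane(d,[(386,291),(447,277),(340,196)],0)[:,:2].round(4).tolist(),'z36',plane(d,[(447,263)],.036).round(4).tolist())
print('scene z0',plane(s,[(232,357),(413,391)],0)[:,:2].round(4).tolist(),'z36',plane(s,[(250.5,279)],.036).round(4).tolist())
a=np.radians(5.4);X=np.array([np.cos(a),np.sin(a)]);Y=np.array([-X[1],X[0]])
c=np.array([.530,.101])-.084*Y
for sx,sy in((-1,-1),(1,-1),(-1,1),(1,1)): 
  for z in (0,.036):print(sx,sy,z,(c+sx*.075*X+sy*.168*Y).round(4),proj(s,[*(c+sx*.075*X+sy*.168*Y),z]).round(1),proj(d,[*(c+sx*.075*X+sy*.168*Y),z]).round(1))
E
```

```text
side z0 [[0.4878, -0.1531], [0.634, -0.1358], [0.4524, 0.1773]] z36 [[0.6302, -0.1255, 0.036]]
scene z0 [[0.6311, -0.1418], [0.5956, 0.1914]] z36 [[0.4866, -0.1562, 0.036]]
-1 -1 0 [ 0.479  -0.1569] [[253.8 283.8]] [[382.6 292.8]]
-1 -1 0.036 [ 0.479  -0.1569] [[251.5 275.6]] [[384.4 282.1]]
1 -1 0 [ 0.6284 -0.1428] [[232.  355.5]] [[445.7 279.6]]
1 -1 0.036 [ 0.6284 -0.1428] [[228.9 348.9]] [[448.9 268.9]]
-1 1 0 [0.4474 0.1776] [[422.8 315. ]] [[338.1 196.1]]
-1 1 0.036 [0.4474 0.1776] [[425.5 307.5]] [[338.7 185.4]]
1 1 0 [0.5968 0.1917] [[413.  391.7]] [[391.5 187.4]]
1 1 0.036 [0.5968 0.1917] [[415.6 386. ]] [[393.1 176.7]]
```

Emit:
drive_tool(steps=[85, 17.7, -31, -2, 2.07, 85, 17.7, -31, -2, 2.07, 85, 17.7, -31, -2, 2.07, 85, 17.7, -31, -2, 2.07, 85, 17.7, -31, -2, 2.07], grip_force=40)

```text
clock: 0.57
position: [0.3539, 0.4094, 0.2351]
tool_rot: [-1.571, 0.0, 1.316]
force: [1.0, 1.2, 0.4]
grip_width: 0.085
```

Emit:
drive_tool(steps=[85, 17.7, -31, -2, 2.07, 85, 17.7, -31, -2, 2.07, 85, 17.7, -31, -2, 2.07, 85, 17.7, -31, -2, 2.07, 85, 17.7, -31, -2, 2.07])

```text
clock: 0.98
position: [0.4425, 0.2544, 0.2252]
tool_rot: [-1.571, 0.0, 1.496]
force: [0.6, 0.8, -0.1]
grip_width: 0.0851
```

Emit:
drive_tool(steps=[85, 17.7, -31, -2, 2.07, 85, 17.7, -31, -2, 2.07, 85, 17.7, -31, -2, 2.07, 85, 17.7, -31, -2, 2.07, 85, 0, 0, 0, 0])

```text
clock: 1.4
position: [0.5153, 0.1252, 0.2168]
tool_rot: [-1.571, 0.003, 1.634]
force: [-1.0, -0.9, -0.4]
grip_width: 0.0852
```

```bash
python3 - <<'E'
from m import *
f=snap('wrist','w1'); s=monitor.observe(); print(s['position'],s['tool_rot'],f['xyz'],f['orientation'])
I=f['frame'].astype(int); r,g,b=I[...,0],I[...,1],I[...,2]
m=((r>80)&(r>3*g)&(r>3*b)).astype(np.uint8)
c=big(cv2.morphologyEx(m,cv2.MORPH_CLOSE,np.ones((25,25))));h=cv2.convexHull(c);q=cv2.approxPolyDP(h,8,True)[:,0]
print(q.tolist(),plane(f,q,.044)[:,:2].round(4).tolist())
E
```

```text
[0.51397045 0.12835932 0.21689575] [-1.57052207e+00  1.23184979e-03  1.63377274e+00] [0.44221409 0.1209945  0.3453225 ] [2.84887003 0.00369452 1.63458268]
[[390, 154], [386, 304], [226, 308], [206, 159]] [[0.4489, 0.1792], [0.5949, 0.193], [0.6102, 0.0313], [0.4634, 0.0166]]
```

View pics/w1.png

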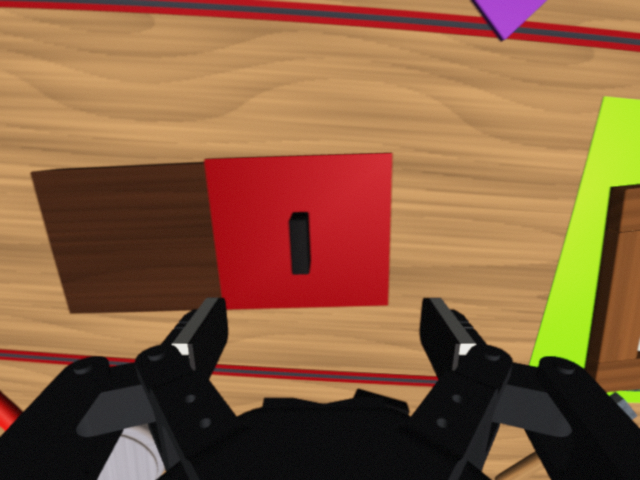

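Emit:
drive_tool(steps=[85, 8, -13, -20, 1, 85, 8, -13, -35, 1, 85, 0, 0, -35, 0, 85, 0, 0, -35, 0, 85, 0, 0, -28, 0])

```text
clock: 1.87
position: [0.5278, 0.1065, 0.0621]
tool_rot: [-1.57, -0.0, 1.674]
force: [0.2, 0.2, -0.5]
grip_width: 0.085
```

Emit:
drive_tool(steps=[30, 0, 0, 0, 0, 30, 0, 0, 0, 0, 30, 0, 0, 0, 0, 30, 0, 0, 0, 0, 30, 0, 0, 0, 0])

```text
clock: 2.28
position: [0.5297, 0.1064, 0.066]
tool_rot: [-1.573, -0.0, 1.674]
force: [0.4, 0.8, 0.7]
grip_width: 0.0304
```

```bash
python3 - <<'E'
from h import *
f=snap('wrist','w2'); s=monitor.observe(); print(s['clock'],s['position'],s['tool_rot'],s['force'],s['grip_width'])
E
```

```text
2.3333 [0.52952888 0.10628709 0.06578535] [-1.57307633e+00 -3.61721466e-04  1.67365209e+00] [ 0.32361944 -0.63570351  0.06172575] 0.029772977105546442
```

View pics/w2.png

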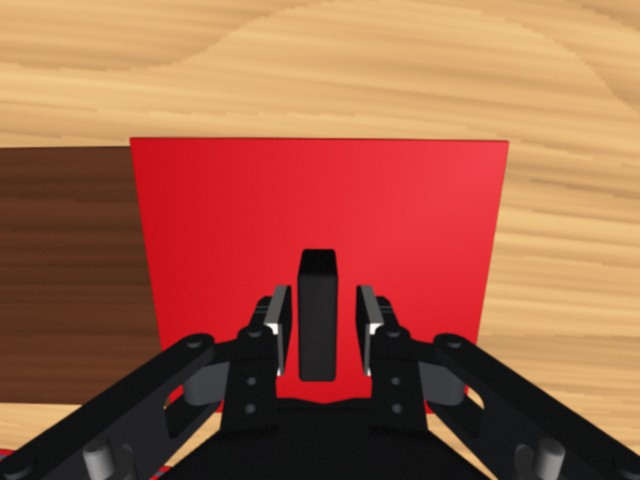

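Emit:
drive_tool(steps=[5, 0, 0, 0, 0, 5, 0, 0, 0, 0, 5, 0, 0, 0, 0, 5, 0, 0, 0, 0, 5, 0, 0, 0, 0])

```text
clock: 2.75
position: [0.5292, 0.1061, 0.0653]
tool_rot: [-1.572, -0.0, 1.673]
force: [-1.0, -1.2, 14.3]
grip_width: 0.0159
```

```bash
python3 - <<'E'
from m import *
f=snap('scene','s3');d=snap('side','d3'); w=snap('wrist','w3'); s=monitor.observe(); print(s['clock'],s['position'],s['tool_rot'],s['force'],s['grip_width'])
I=w['frame'].astype(int); r,g,b=I[...,0],I[...,1],I[...,2]
m=((r>80)&(r>3*g)&(r>3*b))
# far long edges (low-x): red top edge and box top edge rows by column
def edge(mask,cols,z):
    uv=np.array([(u,np.argmax(mask[:,u])) for u in cols],float)
    P=plane(w,uv,z); k=cv2.fitLine(P[:,:2].astype(np.float32),cv2.DIST_HUBER,0,1e-4,1e-5).ravel(); return np.degrees(np.arctan2(-k[0]*np.sign(k[1]),abs(k[1]))),k[2:]
print('cover',edge(m,range(160,480,4),.044))
dk=(I.sum(2)<260)
print('box',edge(dk,range(4,110,3),.036))
E
```

```text
2.9 [0.52920928 0.1061355  0.0652684 ] [-1.57197901e+00 -2.07239206e-04  1.67339167e+00] [-2.70237631  0.25056138 13.52596638] 0.015172421981083487
cover (np.float32(5.821053), array([0.4560374 , 0.09507041], dtype=float32))
box (np.float32(5.8835363), array([ 0.47123963, -0.02293642], dtype=float32))
```

```bash
python3 - <<'E'
from h import *
w=load('w1'); p=plane(w,[(33,172),(71,312)],.036)[:,:2]; e=plane(w,[(206,159),(226,308)],.044)[:,:2]
Y=np.array([-np.sin(np.radians(5.9)),np.cos(np.radians(5.9))]);X=np.array([Y[1],-Y[0]])
print(p,e,(e-p)@Y,(e-p)@X, np.linalg.norm(p[1]-p[0]))
E
```

```text
[[ 0.48516086 -0.15124633]
 [ 0.63143861 -0.13770356]] [[0.46344521 0.01656136]
 [0.6101508  0.0313323 ]] [0.16915098 0.17032868] [-0.00435124 -0.00379942] 0.14690332906424047
```

Emit:
drive_tool(steps=[5, 1, -8, 0, 0, 5, 2, -16, 0, 0, 5, 2, -16, 0, 0, 5, 2, -16, 0, 0, 5, 2, -16, 0, 0])

```text
clock: 3.32
position: [0.5386, 0.0344, 0.0653]
tool_rot: [-1.573, -0.001, 1.675]
force: [-0.1, 5.8, 9.5]
grip_width: 0.0147
```

Emit:
drive_tool(steps=[5, 2, -16, 0, 0, 5, 2, -16, 0, 0, 5, 2, -16, 0, 0, 5, 2, -16, 0, 0, 5, 2, -16, 0, 0])

```text
clock: 3.73
position: [0.5486, -0.0457, 0.0653]
tool_rot: [-1.573, -0.001, 1.674]
force: [-0.8, 5.8, 10.6]
grip_width: 0.0157
```

Emit:
drive_tool(steps=[5, 1, -11, 0, 0, 5, 1, -6, 0, 0, 5, 0, 0, 0, 0, 5, 0, 0, 0, 0, 5, 0, 0, 0, 0])

```text
clock: 4.15
position: [0.5506, -0.0641, 0.0653]
tool_rot: [-1.573, 0.001, 1.672]
force: [0.0, -5.4, 8.1]
grip_width: 0.0154
```

```bash
python3 - <<'E'
from h import *
f=snap('scene','s4');d=snap('side','d4'); s=monitor.observe(); print(s['clock'],s['position'],s['tool_rot'],s['force'],s['grip_width'])
a=f['frame'][220:400,180:470]; b=d['frame'][150:300,310:480]
a=cv2.resize(a,None,fx=1.6,fy=1.6,interpolation=3); b=cv2.resize(b,(326,a.shape[0]),interpolation=3)
cv2.imwrite('pics/crop4.png',np.hstack([a,b])[:,:,::-1])
E
```

```text
4.25 [ 0.55057147 -0.06401989  0.06525737] [-1.57266788e+00  1.21923458e-03  1.67260065e+00] [-2.23900909e-03 -4.58785542e+00  9.61652144e+00] 0.015244289296369083
```

View pics/crop4.png

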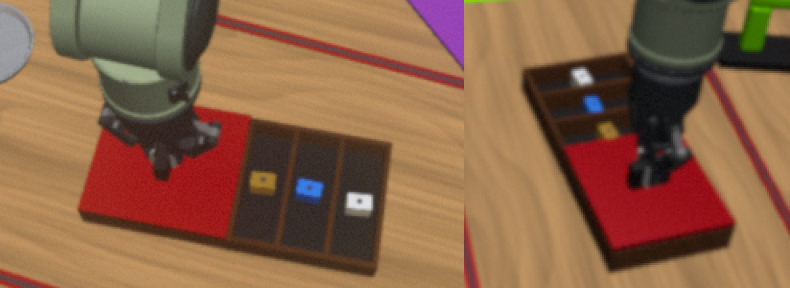

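Emit:
drive_tool(steps=[40, 0, 0, 0, 0, 40, 0, 0, 0, 0, 40, 0, 0, 0, 0, 40, 0, 0, 5, 0, 40, 0, 0, 15, 0])

```text
clock: 4.67
position: [0.5487, -0.0627, 0.0832]
tool_rot: [-1.568, -0.001, 1.674]
force: [-0.6, 0.9, 0.1]
grip_width: 0.0398
```

Emit:
drive_tool(steps=[50, 0, 0, 35, -7, 50, 0, 10, 35, -7, 50, 0, 20, 35, -7, 50, 0, 20, 0, -7, 50, 0, 20, 0, -7])

```text
clock: 5.08
position: [0.5506, 0.008, 0.1919]
tool_rot: [-1.574, -0.003, 1.056]
force: [-0.1, -0.0, -0.3]
grip_width: 0.0502
```

Emit:
drive_tool(steps=[50, 0, 0, 0, -7, 50, 0, 0, 0, -7, 50, 0, 0, 0, -7, 50, 0, 0, 0, -7, 50, 0, 0, 0, -7])

```text
clock: 5.5
position: [0.5497, 0.0073, 0.1896]
tool_rot: [-1.57, -0.0, 0.446]
force: [0.1, -0.1, 0.5]
grip_width: 0.0501
```

Emit:
drive_tool(steps=[50, 0, 0, 0, -7, 50, 0, 0, 0, -7, 50, 0, 0, 0, -6, 50, 0, 0, 0, 0, 50, 0, 0, 0, 0])

```text
clock: 5.92
position: [0.5497, 0.0074, 0.1894]
tool_rot: [-1.571, 0.0, 0.107]
force: [-0.4, -0.1, -0.5]
grip_width: 0.05
```

```bash
python3 - <<'E'
from h import *
f=snap('scene','s5');d=snap('side','d5');w=snap('wrist','w5'); s=monitor.observe(); print(s['clock'],s['position'],s['tool_rot'],s['force'],s['grip_width'],s['qpos'])
a=f['frame'][220:400,180:470]; b=w['frame']
a=cv2.resize(a,None,fx=1.6,fy=1.6,interpolation=3); b=cv2.resize(b,(336,a.shape[0]),interpolation=3)
cv2.imwrite('pics/crop5.png',np.hstack([a,b])[:,:,::-1])
E
```

```text
6.0667 [0.5497646  0.00708022 0.18939528] [-1.57055327e+00 -5.64240047e-05  1.05838997e-01] [-0.00796693  0.22942968  0.21982421] 0.050240526433236274 [-0.36837061  0.49569985  0.34096092  1.86890334 -0.22097026  0.813636
  0.19307936]
```

View pics/crop5.png

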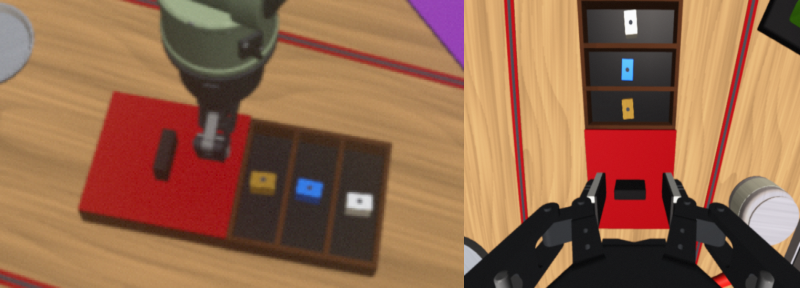

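```bash
python3 - <<'E'
from m import *
a=np.radians(5.9);X=np.array([np.cos(a),np.sin(a)]);Y=np.array([-X[1],X[0]]);C=np.array([.542,.0185])
for fn,nb in (('w5',(312,182)),('s5',(180+263/1.6,220+181/1.6)),('d5',None)):
    f=load(fn); hsv=cv2.cvtColor(f['frame'],cv2.COLOR_RGB2HSV)
    m=((hsv[...,0]>15)&(hsv[...,0]<26)&(hsv[...,1]>120)&(hsv[...,2]>110)).astype(np.uint8)
    I=f['frame'].astype(int)
    if fn!='d5':
        box=np.zeros_like(m);u,v=map(int,nb);box[v-18:v+18,u-22:u+22]=1
        m=cv2.morphologyEx(m*box,cv2.MORPH_CLOSE,np.ones((5,5)));c=big(m)
        P=plane(f,c[:,0],.030)[:,:2]*1000; R_=cv2.minAreaRect(P.astype(np.float32)); print(fn,'brass',cv2.contourArea(c),R_, 'box frame',(np.array(R_[0])/1000-C)@np.c_[X,Y]*1000)
    r,g,b=I[...,0],I[...,1],I[...,2]
    mr=((r>80)&(r>3*g)&(r>3*b)).astype(np.uint8); q=cv2.boxPoints(cv2.minAreaRect(plane(f,big(mr)[:,0],.044)[:,:2].astype(np.float32)*1000)).round(1)
    print(fn,'cover',q.tolist(),q.mean(0),((q/1000-C)@np.c_[X,Y]*1000).round(1).tolist())
E
```

```text
w5 brass 674.5 ((535.4972534179688, 46.38201904296875), (18.533143997192383, 28.830102920532227), 10.541295051574707) box frame [-3.60223688 28.40275671]
w5 cover [[468.79998779296875, 12.600000381469727], [486.5, -153.89999389648438], [634.0999755859375, -138.10000610351562], [616.2999877929688, 28.299999237060547]] [551.425    -62.774998] [[-73.4, 1.7], [-72.9, -165.8], [75.5, -165.2], [74.9, 2.1]]Traceback (most recent call last):
  File "<stdin>", line 9, in <module>
  File "m.py", line 6, in big
    return max(cs,key=cv2.contourArea)
ValueError: max() iterable argument is empty
```

Emit:
drive_tool(steps=[50, -7, 20, -10, 2.2, 50, -7, 19, -10, 2.3, 50, 0, 0, -36, 0, 50, 0, 0, -36, 0, 50, 0, 0, -30, 0])

```text
clock: 6.48
position: [0.5354, 0.0465, 0.0657]
tool_rot: [-1.57, -0.0, 0.184]
force: [0.9, 0.8, -0.9]
grip_width: 0.0502
```

Emit:
drive_tool(steps=[50, 0, 0, -15, 0, 50, 0, 0, -15, 0, 50, 0, 0, -12, 0, 50, 0, 0, 0, 0, 50, 0, 0, 0, 0])

```text
clock: 6.9
position: [0.5357, 0.0458, 0.0253]
tool_rot: [-1.571, 0.001, 0.182]
force: [0.8, 0.3, -0.4]
grip_width: 0.0499
```

Emit:
drive_tool(steps=[28, 0, 0, -1, 0, 20, 0, 0, 0, 0, 8, 0, 0, 0, 0, 8, 0, 0, 0, 0, 8, 0, 0, 0, 0])

```text
clock: 7.32
position: [0.5362, 0.0462, 0.0252]
tool_rot: [-1.571, -0.001, 0.182]
force: [-2.1, 0.1, 6.5]
grip_width: 0.0172
```

Emit:
drive_tool(steps=[8, 0, 0, 0, 0, 8, 0, 0, 0, 0, 8, 0, 0, 0, 0, 8, 0, 0, 5, 0, 8, 0, 0, 10, 0])

```text
clock: 7.73
position: [0.5354, 0.046, 0.0395]
tool_rot: [-1.571, 0.001, 0.182]
force: [-0.9, -0.8, -1.4]
grip_width: 0.0171
```

```bash
python3 - <<'E'
from h import *
w=snap('wrist','w6'); s=monitor.observe(); print(s['clock'],s['position'],s['tool_rot'],s['force'],s['grip_width'])
E
```

```text
7.7833 [0.53638313 0.0460238  0.0416293 ] [-1.57079343e+00 -1.41888690e-03  1.81326066e-01] [2.88764389 0.41068428 2.31689435] 0.017057760775460208
```

View pics/w6.png

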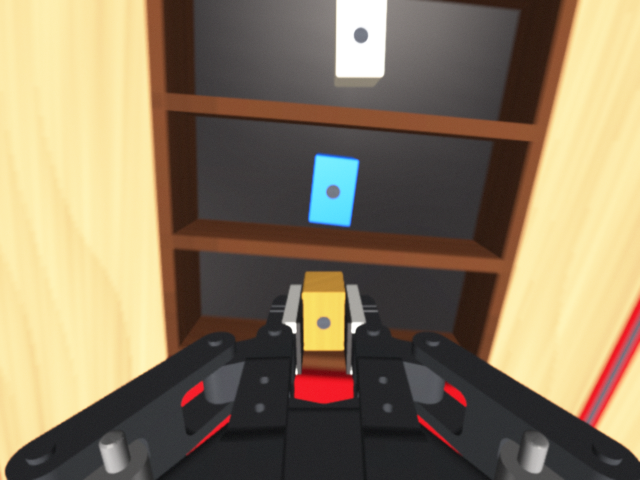

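Emit:
drive_tool(steps=[8, 0, 0, 25, 0, 8, 0, 0, 35, 0, 8, 0, 0, 35, 0, 8, 0, -6, 15, 0, 8, -3, -20, 0, 0])

```text
clock: 8.2
position: [0.5349, 0.0225, 0.1535]
tool_rot: [-1.57, -0.007, 0.185]
force: [1.3, 0.3, -1.1]
grip_width: 0.0173
```

Emit:
drive_tool(steps=[8, -7, -33, 0, 0, 8, -7, -33, 0, 0, 8, -7, -33, 0, 0, 8, -7, -33, 0, 0, 8, -7, -33, 0, 0])

```text
clock: 8.62
position: [0.4973, -0.1464, 0.1501]
tool_rot: [-1.571, -0.001, 0.182]
force: [0.7, -0.3, -1.0]
grip_width: 0.0171
```

Emit:
drive_tool(steps=[8, -7, -33, 0, 0, 8, -7, -33, 0, 0, 8, -7, -33, 0, 0, 8, -7, -33, 0, 0, 8, -7, -33, 0, 0])

```text
clock: 9.03
position: [0.4622, -0.3116, 0.1501]
tool_rot: [-1.571, -0.001, 0.181]
force: [0.8, -0.1, -0.8]
grip_width: 0.0169
```

Emit:
drive_tool(steps=[8, -4, -22, 0, 0, 8, -2, -10, 0, 0, 8, 0, -3, 0, 0, 8, 0, 0, 0, 0, 8, 0, 0, 0, 0])

```text
clock: 9.45
position: [0.4573, -0.3436, 0.1494]
tool_rot: [-1.57, -0.0, 0.183]
force: [0.8, 0.9, -1.4]
grip_width: 0.0171
```

```bash
python3 - <<'E'
from h import *
s=monitor.observe(); print(s['clock'],s['position'],s['tool_rot'],s['force'],s['grip_width'],s['qpos'])
E
```

```text
9.45 [ 0.4573339  -0.34362901  0.149411  ] [-1.57021011e+00 -3.25211130e-04  1.82631275e-01] [ 0.83229244  0.92067412 -1.41807085] 0.017092233134449835 [ 0.33749451  0.57922528  0.2885861   1.83902892 -0.23003769  0.75600235
  0.93243901]
```

Emit:
drive_tool(steps=[8, -1, -1, -30, 0, 8, 0, 0, -35, 0, 8, 0, 0, -25, 0, 8, 0, 0, -15, 0, 8, 0, 0, -10, 0])

```text
clock: 9.87
position: [0.4558, -0.3439, 0.0325]
tool_rot: [-1.569, 0.001, 0.184]
force: [-0.2, 0.2, -1.3]
grip_width: 0.0172
```

Emit:
drive_tool(steps=[8, 0, 0, -4, 0, 8, 0, 0, -3, 0, 8, 0, 0, -1, 0, 8, 0, 0, 0, 0, 8, 0, 0, 0, 0])

```text
clock: 10.28
position: [0.4562, -0.3461, 0.0271]
tool_rot: [-1.572, -0.001, 0.182]
force: [0.4, 0.3, -0.3]
grip_width: 0.0172
```

Emit:
drive_tool(steps=[8, 0, 0, -1, 0, 8, 0, 0, -1, 0, 8, 0, 0, -1, 0, 8, 0, 0, 0, 0, 8, 0, 0, 0, 0])

```text
clock: 10.7
position: [0.4558, -0.346, 0.0233]
tool_rot: [-1.571, 0.0, 0.181]
force: [-0.5, -0.2, -1.1]
grip_width: 0.0171
```

```bash
python3 - <<'E'
from h import *
s=monitor.observe(); print(s['position'],s['force'],s['grip_width']); w=snap('wrist','w7')
s=monitor.observe(); print(s['position'],s['force'],s['grip_width'])
E
```

```text
[ 0.45575395 -0.34595291  0.02328286] [-0.52591463 -0.18273472 -1.14593531] 0.017124400391718593
[ 0.45575842 -0.34597863  0.02328533] [ 0.1621408   1.10353408 -0.72097993] 0.016962384613677526
```

View pics/w7.png

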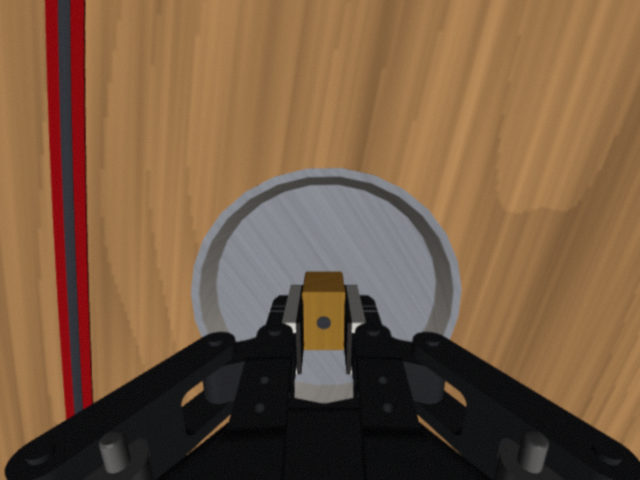

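Block is upright over the dish centre at (323,310), no contact yet; lower a little further.

Emit:
drive_tool(steps=[8, 0, 0, -1, 0, 8, 0, 0, 0, 0, 8, 0, 0, -1, 0, 8, 0, 0, 0, 0, 8, 0, 0, 0, 0])

```text
clock: 11.17
position: [0.4558, -0.346, 0.0231]
tool_rot: [-1.571, -0.001, 0.181]
force: [-10.3, 8.6, 42.1]
grip_width: 0.017
```

Emit:
drive_tool(steps=[8, 0, 0, 1.5, 0, 8, 0, 0, 0.3, 0, 8, 0, 0, 0, 0, 8, 0, 0, 0, 0, 8, 0, 0, 0, 0])

```text
clock: 11.58
position: [0.4559, -0.346, 0.0232]
tool_rot: [-1.571, -0.0, 0.181]
force: [-1.0, 1.1, 9.0]
grip_width: 0.0171
```

Emit:
drive_tool(steps=[19, 0, 0, 0, 0, 22, 0, 0, 0, 0, 28, 0, 0, 0, 0, 36, 0, 0, 0, 0, 40, 0, 0, 0, 0])

```text
clock: 12.0
position: [0.4558, -0.3459, 0.023]
tool_rot: [-1.571, 0.0, 0.182]
force: [0.1, 0.1, 0.1]
grip_width: 0.0402
```

Emit:
drive_tool(steps=[40, 0, 0, 8, 0, 40, 0, 0, 20, 0, 40, 0, 0, 35, 0, 40, 0, 0, 40, 0, 40, 0, 0, 40, 0])

```text
clock: 12.42
position: [0.4552, -0.3458, 0.168]
tool_rot: [-1.57, 0.001, 0.181]
force: [0.5, -0.3, -0.6]
grip_width: 0.0397
```

Emit:
drive_tool(steps=[40, -10, 25, 20, 0, 40, -10, 30, 20, 0, 40, -10, 30, 0, 0, 40, -10, 30, 0, 0, 40, 0, 0, 0, 0])

```text
clock: 12.83
position: [0.4144, -0.2263, 0.2068]
tool_rot: [-1.568, -0.0, 0.185]
force: [1.3, -0.5, -0.3]
grip_width: 0.0399
```

```bash
python3 - <<'E'
from h import *
f=snap('scene','s8');d=snap('side','d8'); s=monitor.observe(); print(s['clock'],s['position'],s['force'])
a=f['frame'][150:420,100:460]; b=d['frame'][130:430,310:520]
b=cv2.resize(b,(420,600),interpolation=3); a=cv2.resize(a,(380,285),interpolation=3)
c=cv2.resize(f['frame'][210:290,125:225],(380,304),interpolation=3)
cv2.imwrite('pics/crop8.png',np.hstack([np.vstack([a,c])[:580],b[:580]])[:,:,::-1])
E
```

```text
12.9333 [ 0.41590388 -0.23018854  0.20694754] [ 0.4929293  -0.5582862   0.00974756]
```

View pics/crop8.png

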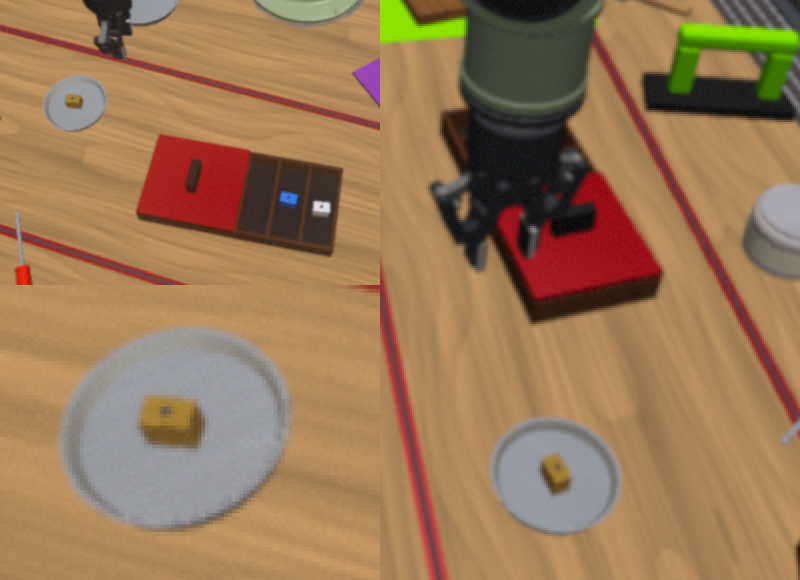

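The picture shows the block upright in the dish with its marked top face up. The cover lies flat on the plain end, the three pockets are open, and the arm is clear. I am handing the job in.

```bash
python3 -c "
from h import *
print(workorder.job_done())"
```

```text
the job is handed in; nothing more can be done
None
```

The job is handed in at about 13 s of the 54 s allowed. I gripped the cover's bar and slid the plate about 170 mm along the box onto the plain end. I then lifted the brass block from the pocket nearest the cover, stood it in the smaller dish, and moved the arm clear.

**Cover:** The force readings showed the tool pressing the plate down at about 8–14 N during the slide, with no sign of lifting. Afterwards a wrist picture put it within about 2 mm of the plain end and square to the box. That picture is the only measurement, because the same check on the scene and side pictures crashed and I did not repeat it.

**Last checks:** The final scene and side pictures show the following:
- The brass block stands upright near the dish centre.
- The cover lies flat on the plain end with all three pockets open.
- The blue and white blocks are in their pockets.
- The gripper is open and touching nothing.

**Force while placing:** When the block touched the dish floor, the tool read about 42 N upwards. The block was carrying that load rather than the gripper's body, so I don't think it breaks the 40 N limit. I backed off to 9 N before letting go.

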